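# Stack the spacer and the retaining collar on a bearing spindle

## Task

Rebuild the spindle: slip the taller of the two spacers over the upright shaft so that it rests flat on the bearing, and only then put the flanged retaining collar over the shaft, flange down, flat on top of the spacer. Leave the short spacer and everything else on the desk where it is.

Things in the scene. Friction and masses are not known exactly. Their poses are not given: they have to be found in the camera images.
- seat (a point): point on the shaft's axis at the top face of the bearing, 26 mm above the desk; z up along the shaft. The spindle is screwed down: a 70x70x12 mm aluminium foot, on it a steel bearing of 42 mm diameter and 14 height, and through it an upright steel shaft of 14 mm diameter whose last 18 mm taper to a blunt 6 mm nose, 74 mm above this point (100 mm above the desk). It does not move.
- tall_spacer_mid (a point): centre (on the axis, half-way up) of the tall spacer: a plain aluminium sleeve, 40 mm outside diameter, 36 mm high, with a straight 26 mm through hole; loose, standing on the desk, z up along its hole, about 60 g. Either end may go down.
- short_spacer_mid (a point): centre of the short spacer, the wrong one: same material and diameters as the tall spacer (40 outside, 26 hole) but only 18 mm high; loose on the desk
- collar_mid (a point): centre (on the axis, 15 mm above its underside) of the retaining collar: dark steel, 30 mm high in all, below a flange of 52 mm diameter and 8 mm thickness, above it a round hub of 36 mm diameter and 22 mm height to grip it by, with a straight 26 mm through hole; loose, standing on its flange, z up, about 80 g
- objective: bystander: spare microscope objective, white and black with a thin green ring, 27 mm diameter, 50 tall, standing; loose; origin at the centre of its underside
- post: bystander: plain steel optical post, 13 mm diameter, 61 tall, standing loose on the desk; it is not the spindle's shaft; loose; origin at the centre of its underside
- mount: bystander: small black mirror mount, 38x34x34 mm; loose; origin at the centre of its underside
- tape_roll: bystander: roll of cream paper tape, 68 mm diameter, 18 high, lying flat; loose; origin at the centre of its underside
- wafer_box: bystander: round white wafer carrier, 66 mm diameter, 18 high, lying flat; loose; origin at the centre of its underside
Not all that is in view belongs to the job. What is shaped like the part that bears tall_spacer_mid but blue or turquoise is not meant.

How it is judged:
By the outcome, as a careful person would: the job done as asked, in the order asked, and still so for the second after the job is handed in, with the robot touching nothing.
It also fails if it takes over 61 s, if anything falls off the work surface, if the arm or the gripper's body presses on something with over 40 N, if the wrist force passes 120 N, or if a joint passes its speed limit or range.

## Robot

A 7-joint arm with a two-finger parallel gripper is mounted at the origin on a cart in front of the work surface, level with it; the furniture and walls round the work are solid. World frame = base frame: x ahead of the robot, y to its left, z up, the work surface at z = 0. Lengths are in m, angles in rad, forces in N, time in s.
With the tool pointing down it reaches from about 0.4 to 0.9 m from the base axis. Payload 5.5 kg.
Tool frame: the origin (TCP) lies where the fingers leave the gripper's body, on its centre line; the fingertips stand 66 mm ahead of it and the grasp point (between the pads) lies 47 mm ahead of it; z points along the fingers, y is the direction in which the jaws open and shut (so a half turn about z gives the same grasp; the last joint's range is limited). The gripper opens to 92 mm and grips with 3 to 60 N. Pads are 19 mm wide; open, the fingers measure 130 mm over their backs; the gripper's body (75 mm by 190 mm) begins 47 mm behind the grasp point.
Start: joints at [1.58, 0.501, -0.427, 1.55, 0.221, 1.138, -0.21], TCP at [0.163, -0.629, 0.292] pointing down, gripper open.
Joint ranges: [-2.88, 2.88], [-0.31, 2.03], [-1.54, 1.56], [0.2, 2.42], [-1.41, 4.55], [0.19, 2.02], [-2.57, 2.57]. Speed limits (rad/s): [2.57, 2.57, 3.14, 3.14, 3.14, 3.14, 3.14].

## Interface

Orientations are given as a unit quaternion [x, y, z, w].
In Python, from workcell import status, snapshot, ticket gives the robot as it stands.
- The arm moves only by the tool step_arm, never from a script. Its argument "targets" is a list of rows, each a list of 3 entries, a list of its own where there are three numbers: the shift along the tool's x, y, z in mm, then the turn, a rotation vector about the tool's x, y, z in rad, then the opening, from -1 (shut) to 1 (fully open). In form: [[[tx, ty, tz], [wx, wy, wz], hand], ...]. A call has 1 to 5 rows; each row is the pose to reach, as a shift and turn from the pose commanded when the call began, along the tool's axes at that moment; what a row does not reach only later rows make up. A row lasts 1/12 s, in which the tool goes at most 41.7 mm and 7.16 degrees, less where a joint would pass 70% of its speed; a pose out of reach is approached as far as the arm can. A call with a gripper value outside its range is refused whole. The fingers move at their own pace and stop on an object; "grip_force" is the grip in N (left out, the last holds). Time passes only in rows, so rows that repeat a pose let the fingers close. It gives the time, the measured TCP pose, the force and the opening at its end, in the units of the state.
- status.observe(): the state, without advancing time (a new reading comes with each control period).
- snapshot(name): name is "scene" or "top" or "wrist"; returns a dict with "color" (384x512x3 uint8, red, green, blue), "z_map" (384x512 float32, m along the optical axis (not along the pixel's ray), 0 where there is no reading), "camera_matrix" (3x3 intrinsics, pixels), "origin" and "orientation" of the camera in the world; the wrist camera has in their place "hand_eye" (4x4, takes a point from camera to tool coordinates, whose origin is the TCP and whose axes are the flange's). Camera axes: x right, y down, z forward; pixel columns grow to the right and rows downward; lengths in m; the calibration is good to about 2 mm. A picture is of the moment at which its call begins: read the wrist's pose just before it.
- ticket.job_done(): hands the job in, once; it reports no verdict.
The state is a dict: "time": time; "joint_positions": joint angles; "qd": joint speeds; "joint_efforts": joint torques, N m; "tcp_pos": TCP position; "orientation": TCP orientation; "ft_force": force on the tool from outside, world axes, zero at the start; "moment": the same for the moment, N m; "width": opening from 0.0 (shut) to 1.0 (fully open).
Only numpy, scipy, OpenCV 4.12 (cv2) and the standard library are available. Lean on these libraries where they do the work, as an engineer would, in place of code of your own. Each camera call takes 0.05 s, during which the arm holds its last target.

## Working session

There is one attempt and no reset: what is moved stays moved. The work goes in short steps, Python scripts to look and compute and a tool call to move; the robot and the scene stay as the last step left them, time stands still between calls to the robot, and variables do not carry over. Pictures are saved under pics/ and viewed, and the job is handed in when it is done.

Besides the shell and the picture viewer there is one more tool, called after "Call:" as a command line: name --argument value ..., lists and objects as JSON in quotes. step_arm: Moves the arm, as the interface text tells. Its arguments: {"type":"object","properties":{"targets":{"type":"array","items":{"type":"array"}},"grip_force":{"type":"number"}},"required":["targets"]}

```bash
mkdir -p pics; ls
cat > h.py <<'E'
import numpy as np, cv2
from workcell import status, snapshot, ticket
from scipy.spatial.transform import Rotation as R
def cam(d,s=None):
    if 'origin' in d:
        o=np.array(d['orientation']); Rm=R.from_quat(o).as_matrix() if o.shape==(4,) else o
        return Rm,np.array(d['origin'])
    T=np.array(d['hand_eye']); Rt=R.from_quat(s['orientation']).as_matrix()
    return Rt@T[:3,:3], Rt@T[:3,3]+np.array(s['tcp_pos'])
def pts(d,s=None):
    Rm,o=cam(d,s);K=d['camera_matrix'];z=d['z_map'];h,w=z.shape
    u,v=np.meshgrid(np.arange(w),np.arange(h))
    P=np.stack([(u-K[0][2])/K[0][0]*z,(v-K[1][2])/K[1][1]*z,z],-1)
    return P@Rm.T+o
def ray(d,u,v,h,s=None):
    Rm,o=cam(d,s);K=d['camera_matrix']
    r=Rm@np.array([(u-K[0][2])/K[0][0],(v-K[1][2])/K[1][1],1]);return o+r*(h-o[2])/r[2]
def save(n,im): cv2.imwrite('pics/'+n+'.png',im[...,::-1])
E
python3 - <<'E'
from h import *
s=status.observe();print(s)
for n in ['scene','top']:
    d=snapshot(n);save(n+'0',cv2.resize(d['color'],(800,600)));print(n,d['origin'],d['orientation'],d['camera_matrix'])
    np.savez(n+'0.npz',**{k:np.array(v) for k,v in d.items()})
E
```

```text
pics
{'time': 0.0, 'joint_positions': array([ 1.58019698,  0.50184541, -0.42678105,  1.55142579,  0.22078325,
        1.13829734, -0.2103042 ]), 'qd': array([ 2.30284217e-04, -6.64543618e-04,  1.74319752e-03,  3.18236475e-05,
        3.34412747e-04,  4.18537505e-04, -1.12648254e-03]), 'joint_efforts': array([-5.57038256e-04, -5.66599452e+01, -5.81599832e+00, -2.79114944e+01,
       -6.85923686e-02,  3.08986462e-02,  2.36443420e-04]), 'tcp_pos': array([ 0.1630139 , -0.62864497,  0.29118893]), 'orientation': array([ 9.91956684e-01,  1.26574130e-01, -8.25623816e-05, -9.58802274e-04]), 'ft_force': array([-0.61900994, -0.78895246, -0.38192109]), 'moment': array([ 1.47836144e-02,  7.66687337e-03, -4.87319056e-05]), 'width': 0.9992603213286032}
scene [0.02856271 0.61868478 0.4209444 ] [-0.30210511  0.78391868 -0.51152693  0.18040012] [[425.58528501   0.         252.50833217]
 [  0.         425.58528501 185.10374257]
 [  0.           0.           1.        ]]
top [ 0.40047817 -0.01050893  1.03185906] [-0.70342054  0.70527128 -0.06620377  0.05838692] [[444.32280212   0.         252.97412089]
 [  0.         444.32280212 186.09421649]
 [  0.           0.           1.        ]]
```

View pics/top0.png

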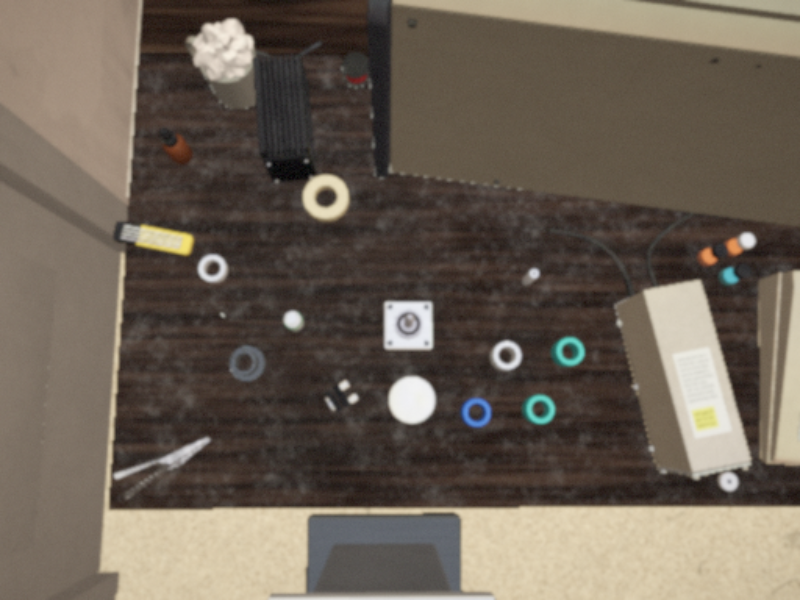

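View pics/scene0.png

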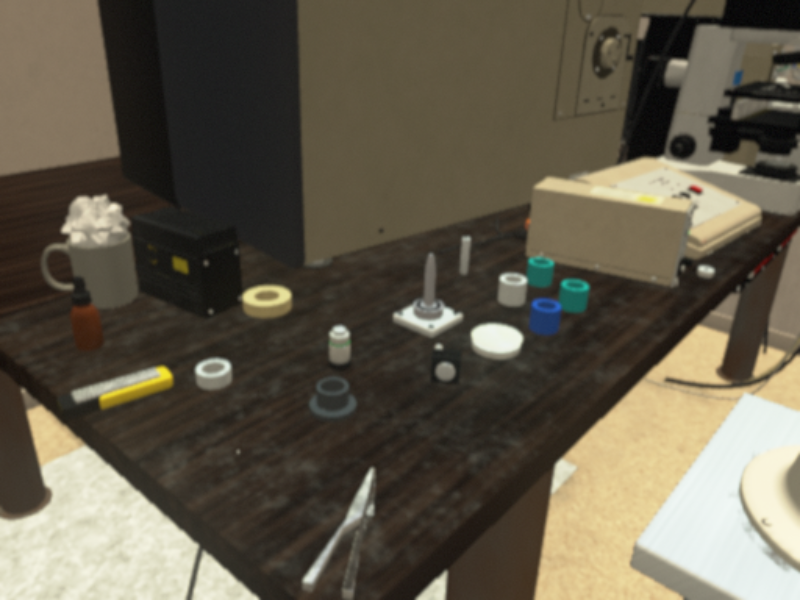

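The top view (800x600) shows the white tall spacer at (507,355), the short one at (212,268), the collar at (247,363) and the spindle at (408,324). The scene view confirms the heights. Next I measure them.

```bash
cat > m.py <<'E'
from h import *
L=lambda n:dict(np.load(n+'0.npz'))
t=L('top');s=L('scene');Pt=pts(t);Ps=pts(s)
k=1/1.5625
# top-down: high-z points near each
for n,(u,v),lo,hi in [('tall',(507,355),.030,.042),('short',(212,268),.012,.024),('collarhub',(247,363),.024,.036),('flange',(247,363),.004,.012),('foot',(408,324),.008,.016),('bearing',(408,324),.021,.031),('shaft',(408,324),.05,.12),('post',(531,276),.03,.08),('wafer',(412,400),.012,.024),('mount',(343,395),.02,.05),('obj',(292,320),.03,.06)]:
    g=ray(t,u*k,v*k,(lo+hi)/2)
    for nm,P in (('top',Pt),('scene',Ps)):
        m=(np.hypot(P[...,0]-g[0],P[...,1]-g[1])<.05)&(P[...,2]>lo)&(P[...,2]<hi)
        p=P[m]
        if len(p)>5:
            (c,r)=cv2.minEnclosingCircle(p[:,:2].astype(np.float32))
            print(n,nm,len(p),'enc',np.round(c,4),round(r*1e3,1),'med',np.round(np.median(p,0),4),'z98',np.round(np.percentile(p[:,2],[5,98]),4))
# colour circle fit for top
im=t['color']
for n,(u,v) in [('tall',(507,355)),('short',(212,268)),('collar',(247,363)),('spindle',(408,324))]:
    c=im[int(v*k)-25:int(v*k)+25,int(u*k)-25:int(u*k)+25]
    save('c_'+n,cv2.resize(c,(400,400),interpolation=cv2.INTER_NEAREST))
cv2.imwrite('pics/crops.png',np.hstack([cv2.resize(cv2.imread(f'pics/c_{n}.png'),(200,200)) for n in ['tall','short','collar','spindle']]))
E
python3 m.py
```

```text
tall top 154 enc [ 0.4838 -0.1798] 20.0 med [ 0.4824 -0.1803  0.036 ] z98 [0.0326 0.0399]
tall scene 107 enc [ 0.4807 -0.1784] 20.6 med [ 0.4798 -0.1747  0.0343] z98 [0.0304 0.0367]
short top 152 enc [0.6239 0.2636] 34.8 med [0.6152 0.2527 0.0182] z98 [0.0137 0.0224]
short scene 202 enc [0.6227 0.2642] 34.4 med [0.6124 0.2547 0.0163] z98 [0.0127 0.0183]
collarhub top 105 enc [0.475  0.1977] 18.1 med [0.4728 0.1968 0.0306] z98 [0.0262 0.0344]
collarhub scene 182 enc [0.4731 0.1981] 18.5 med [0.4713 0.199  0.0286] z98 [0.0244 0.0307]
flange top 232 enc [0.4743 0.1966] 48.3 med [0.4739 0.1925 0.0079] z98 [0.0042 0.0117]
flange scene 241 enc [0.4725 0.1981] 25.8 med [0.461  0.2099 0.0075] z98 [0.0048 0.0111]
foot top 593 enc [ 0.5311 -0.0392] 46.9 med [ 0.5262 -0.0403  0.0126] z98 [0.0092 0.0157]
foot scene 332 enc [ 0.529  -0.0389] 46.7 med [ 0.514  -0.0221  0.0114] z98 [0.009  0.0152]
bearing top 206 enc [ 0.5309 -0.0388] 20.8 med [ 0.5279 -0.0378  0.0267] z98 [0.0239 0.03  ]
bearing scene 138 enc [ 0.5292 -0.0374] 22.4 med [ 0.5235 -0.0323  0.0258] z98 [0.0217 0.0288]
shaft top 44 enc
[... 170 characters left out ...]
top 43 enc [ 0.5972 -0.2171] 5.8 med [ 0.5969 -0.2161  0.0577] z98 [0.0334 0.0629]
post scene 62 enc [ 0.5982 -0.2161] 9.3 med [ 0.5947 -0.2151  0.0466] z98 [0.0333 0.0599]
wafer top 667 enc [ 0.4213 -0.0436] 33.1 med [ 0.4211 -0.0441  0.0182] z98 [0.0154 0.0219]
wafer scene 398 enc [ 0.4197 -0.0437] 33.9 med [ 0.4187 -0.042   0.0171] z98 [0.0157 0.0186]
mount top 170 enc [0.4258 0.0585] 22.7 med [0.4253 0.0608 0.0339] z98 [0.0258 0.0386]
mount scene 252 enc [0.4244 0.0577] 23.6 med [0.4185 0.0662 0.0314] z98 [0.0217 0.0347]
obj top 101 enc [0.5347 0.1277] 12.7 med [0.5332 0.1261 0.0463] z98 [0.0338 0.0535]
obj scene 154 enc [0.5323 0.1278] 12.4 med [0.5288 0.1323 0.0423] z98 [0.0315 0.0511]
```

View pics/crops.png

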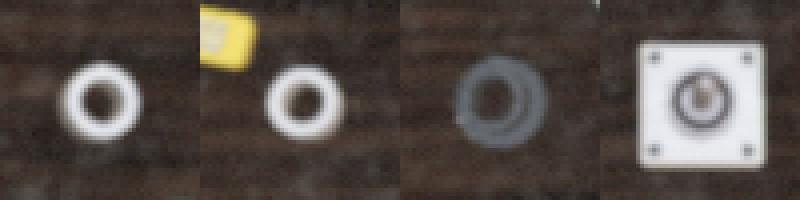

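```bash
cat >> h.py <<'E'
def plan(target,yaw=None):
    """tool-frame shift (mm) and turn to bring TCP to world target, tool down with tool-y at world angle yaw"""
    s=status.observe();Rt=R.from_quat(s['orientation'])
    t=Rt.inv().apply(np.array(target)-s['tcp_pos'])*1e3
    y=Rt.as_matrix()[:,1]; cur=np.arctan2(y[1],y[0])
    if yaw is None: yaw=cur
    Y=np.array([np.cos(yaw),np.sin(yaw),0]);Z=np.array([0,0,-1.])
    M=np.stack([np.cross(Y,Z),Y,Z],1)
    w=(Rt.inv()*R.from_matrix(M)).as_rotvec()
    print('t',s['time'],'pos',np.round(s['tcp_pos'],4),'F',np.round(s['ft_force'],1),'w',round(s['width']*92,1),'yaw',np.degrees(cur).round(1))
    print('q',np.round(s['joint_positions'],2))
    print('shift',np.round(t,1),'turn',np.round(w,3))
E
python3 - <<'E'
from h import *
t=dict(np.load('top0.npz'));P=pts(t)
for n,P in (('top',P),('scene',pts(dict(np.load('scene0.npz'))))):
  for x in np.arange(.15,.75,.1):
    print(n,round(x,2),[ (lambda m: round(float(np.percentile(P[m][:,2],98)),2) if m.sum()>3 else None)((abs(P[...,0]-x)<.05)&(abs(P[...,1]-y)<.05)&(P[...,2]>-.3)) for y in np.arange(.3,-.71,-.1)])
plan([.482,-.179,.292])
E
```

```text
top 0.15 [None, 0.0, 0.0, 0.0, 0.0, 0.0, None, None, None, None, None]
top 0.25 [0.0, 0.0, 0.0, 0.0, 0.0, 0.0, 0.0, 0.0, 0.01, 0.0, None]
top 0.35 [0.01, 0.0, 0.0, 0.02, 0.04, 0.04, 0.0, 0.13, 0.13, 0.06, None]
top 0.45 [0.0, 0.03, 0.04, 1.03, 0.04, 0.04, 0.04, 0.13, 0.13, 0.08, None]
top 0.55 [0.01, 0.01, 0.05, 0.07, 0.02, 0.04, 0.04, 0.13, 0.05, 0.1, None]
top 0.65 [0.02, 0.02, 0.02, 0.0, 0.0, 0.0, 0.01, 0.02, 0.27, 0.13, None]
scene 0.15 [None, 0.0, 0.0, 0.01, 0.0, 0.0, None, None, None, None, None]
scene 0.25 [0.0, 0.0, 0.0, 0.0, 0.0, 0.0, 0.0, 0.0, 0.01, 0.0, 0.0]
scene 0.35 [0.01, 0.0, 0.0, 0.02, 0.03, 0.03, 0.0, 0.13, 0.13, 0.05, 0.06]
scene 0.45 [0.0, 0.03, 0.03, 0.02, 0.04, 0.04, 0.04, 0.13, 0.13, 0.08, 0.41]
scene 0.55 [0.01, 0.0, 0.05, 0.09, 0.02, 0.06, 0.11, 0.13, None, 0.1, 0.39]
scene 0.65 [0.02, 0.02, 0.02, 0.0, 0.0, 0.01, 0.01, 0.3, 0.4, 0.41, 0.41]
t 0.1 pos [ 0.163  -0.6287  0.2913] F [ 0.5 -0.1 -0.3] w 91.8 yaw -75.5
q [ 1.58  0.5  -0.43  1.55  0.22  1.14 -0.21]
shift [ 4.217e+02 -3.552e+02 -1.000e-01] turn [-0.002 -0.    -0.   ]
```

Call:
step_arm --targets '[[[32, -27, 0], [0, 0, 0], 1], [[64, -54, 0], [0, 0, 0], 1], [[96, -81, 0], [0, 0, 0], 1], [[128, -108, 0], [0, 0, 0], 1], [[160, -135, 0], [0, 0, 0], 1]]'

```text
time: 0.52
tcp_pos: [0.2842, -0.4572, 0.2918]
orientation: [0.992, 0.126, -0.0, -0.0]
ft_force: [0.4, -0.7, -0.0]
width: 0.997
```

```bash
python3 -c "
from h import *
plan([.482,-.179,.28])"
```

```text
t 0.5167 pos [ 0.2842 -0.4572  0.2918] F [ 0.4 -0.7 -0. ] w 91.8 yaw -75.5
q [ 1.4   0.31 -0.52  1.83  0.18  1.05 -0.51]
shift [ 261.3 -219.7   11.9] turn [-0.001  0.     0.   ]
```

Call:
step_arm --targets '[[[32, -27, 0], [0, 0, 0], 1], [[64, -54, 0], [0, 0, 0], 1], [[96, -81, 0], [0, 0, 0], 1], [[128, -108, 0], [0, 0, 0], 1], [[160, -135, 0], [0, 0, 0], 0.5]]'

```text
time: 0.93
tcp_pos: [0.4045, -0.2872, 0.2921]
orientation: [0.992, 0.126, -0.0, 0.0]
ft_force: [1.6, 0.2, -0.2]
width: 0.964
```

Call:
step_arm --targets '[[[32, -27, 0], [0, 0, 0], 0.5], [[64, -54, 0], [0, 0, 0], 0.5], [[100, -85, 12], [0, 0, 0], 0.5], [[100, -85, 12], [0, 0, 0], 0.5]]'

```text
time: 1.27
tcp_pos: [0.4826, -0.174, 0.2799]
orientation: [0.991, 0.131, 0.001, -0.002]
ft_force: [-0.1, 0.4, 0.9]
width: 0.756
```

```bash
python3 -c "
from h import *
plan([.482,-.179,.28])
s=status.observe();d=snapshot('wrist');save('w1',d['color'])
P=pts(d,s);m=(P[...,2]>.03)&(P[...,2]<.042)&(np.hypot(P[...,0]-.482,P[...,1]+.179)<.045)
c,r=cv2.minEnclosingCircle(P[m][:,:2].astype(np.float32));print(m.sum(),c,r,P[m].mean(0))
for h in (.03,): 
  m=(P[...,2]>.04)&(P[...,2]<.12)&(np.hypot(P[...,0]-.529,P[...,1]+.038)<.045);print(m.sum())
  if m.sum()>4: print(cv2.minEnclosingCircle(P[m][:,:2].astype(np.float32)),P[m].max(0))
"
```

```text
t 1.2667 pos [ 0.4826 -0.174   0.2799] F [-0.1  0.4  0.9] w 69.6 yaw -74.9
q [ 0.89  0.31 -0.7   1.9   0.23  1.01 -1.22]
shift [-1.9  4.7 -0.1] turn [-0.003 -0.003 -0.   ]
625 (0.4840036630630493, -0.18162234127521515) 0.020046448335051537 [ 0.48458867 -0.18145858  0.03394874]
478
((0.53123939037323, -0.04101870208978653), 0.00705681461840868) [ 0.5380584  -0.0375208   0.09917689]
```

View pics/w1.png

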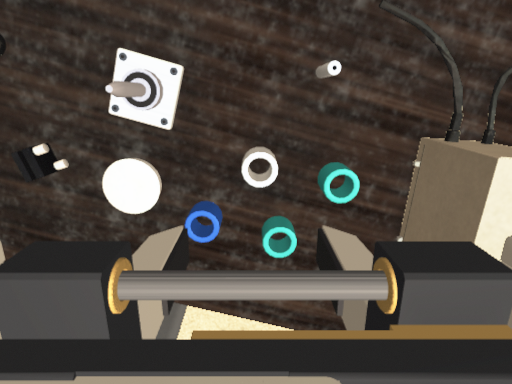

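The wrist picture shows the tall spacer at (260,167), with the decoys clear of the finger lanes. The spacer measures 20 mm radius and 36 mm height, which matches. I'll centre and descend.

Call:
step_arm --targets '[[[-2, 6, 40], [0, 0, 0], 0.5], [[-2, 6, 80], [0, 0, 0], 0.5], [[-2, 6, 110], [0, 0, 0], 0.5], [[-2, 6, 110], [0, 0, 0], 0.5], [[-2, 6, 110], [0, 0, 0], 0.5]]'

```text
time: 1.73
tcp_pos: [0.4774, -0.1883, 0.1691]
orientation: [0.992, 0.126, -0.002, -0.001]
ft_force: [-0.6, -0.7, 0.8]
width: 0.751
```

```bash
python3 -c "
from h import *
plan([.483,-.180,.079])
s=status.observe();d=snapshot('wrist');save('w2',d['color'])
P=pts(d,s);m=(P[...,2]>.03)&(P[...,2]<.042)&(np.hypot(P[...,0]-.482,P[...,1]+.179)<.045)
c,r=cv2.minEnclosingCircle(P[m][:,:2].astype(np.float32));print(m.sum(),c,r,P[m].mean(0))
"
```

```text
t 1.7333 pos [ 0.4774 -0.1883  0.1691] F [-0.6 -0.7  0.8] w 69.1 yaw -75.5
q [ 0.83  0.47 -0.62  1.98  0.37  0.81 -1.32]
shift [ 7.8 -6.4 90.1] turn [-0.003  0.003  0.   ]
1310 (0.48393988609313965, -0.18185794353485107) 0.020148392766714096 [ 0.48492223 -0.18154479  0.03396284]
```

View pics/w2.png

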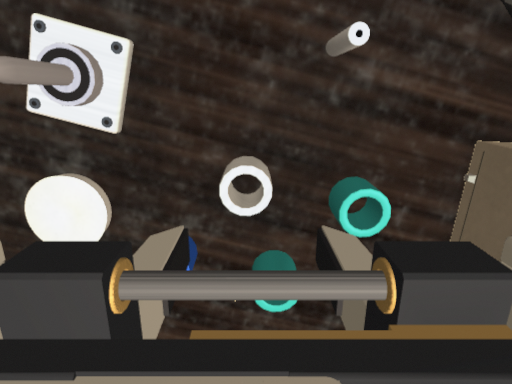

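Call:
step_arm --targets '[[[8, -6, 30], [0, 0, 0], 0.5], [[8, -6, 55], [0, 0, 0], 0.5], [[8, -6, 55], [0, 0, 0], 0.5], [[8, -6, 55], [0, 0, 0], 0.5]]'

```text
time: 2.12
tcp_pos: [0.4857, -0.1807, 0.1166]
orientation: [0.992, 0.127, 0.0, 0.0]
ft_force: [0.5, 0.1, -0.4]
width: 0.748
```

```bash
python3 -c "
from h import *
plan([.4835,-.1805,.079])
"
```

```text
t 2.1167 pos [ 0.4857 -0.1807  0.1166] F [ 0.5  0.1 -0.4] w 68.8 yaw -75.5
q [ 0.76  0.56 -0.56  2.    0.45  0.71 -1.4 ]
shift [-2.1 -0.8 37.6] turn [ 0.001 -0.     0.   ]
```

Call:
step_arm --targets '[[[-2, -1, 20], [0, 0, 0], 0.5], [[-2, -1, 37], [0, 0, 0], 0.5], [[-2, -1, 37], [0, 0, 0], 0.5], [[-2, -1, 37], [0, 0, 0], 0.5]]'

```text
time: 2.45
tcp_pos: [0.484, -0.1804, 0.08]
orientation: [0.992, 0.126, 0.001, 0.001]
ft_force: [0.5, 0.8, 0.6]
width: 0.746
```

```bash
python3 -c "
from h import *
plan([.4835,-.1805,.079])
"
```

```text
t 2.45 pos [ 0.484  -0.1804  0.08  ] F [0.5 0.8 0.6] w 68.6 yaw -75.5
q [ 0.72  0.61 -0.52  2.02  0.5   0.64 -1.44]
shift [-0.5 -0.   1. ] turn [ 0.001 -0.001  0.   ]
```

Close with 20 N.

Call:
step_arm --grip_force 20 --targets '[[[0, 0, 0], [0, 0, 0], -0.3], [[0, 0, 0], [0, 0, 0], -0.3], [[0, 0, 0], [0, 0, 0], -0.3], [[0, 0, 0], [0, 0, 0], -0.3], [[0, 0, 0], [0, 0, 0], -0.3]]'

```text
time: 2.87
tcp_pos: [0.4834, -0.1799, 0.0788]
orientation: [0.992, 0.127, 0.0, 0.0]
ft_force: [0.3, -0.5, 0.2]
width: 0.438
```

Call:
step_arm --targets '[[[0, 0, 0], [0, 0, 0], -0.3], [[0, 0, -10], [0, 0, 0], -0.3], [[0, 0, -20], [0, 0, 0], -0.3], [[0, 0, -20], [0, 0, 0], -0.3]]'

```text
time: 3.2
tcp_pos: [0.4843, -0.1799, 0.1003]
orientation: [0.992, 0.127, 0.001, 0.001]
ft_force: [1.1, -1.0, -0.7]
width: 0.423
```

```bash
python3 -c "
from h import *
plan([.483,-.180,.22])
s=status.observe();d=snapshot('wrist');save('w3',d['color'])
d=snapshot('scene');save('s3',d['color'])
P=pts(d);m=(np.hypot(P[...,0]-.484,P[...,1]+.18)<.025);print(np.percentile(P[m][:,2],[5,50,95]))
"
```

```text
t 3.2 pos [ 0.4843 -0.1799  0.1003] F [ 1.1 -1.  -0.7] w 38.9 yaw -75.4
q [ 0.74  0.58 -0.54  2.01  0.47  0.67 -1.42]
shift [-1.000e+00 -1.000e-01 -1.197e+02] turn [ 0.002 -0.002  0.   ]
[-0.00125813  0.02661065  0.17742435]
```

View pics/s3.png

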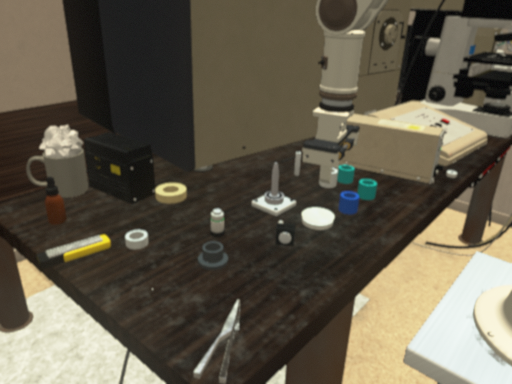

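View pics/w3.png

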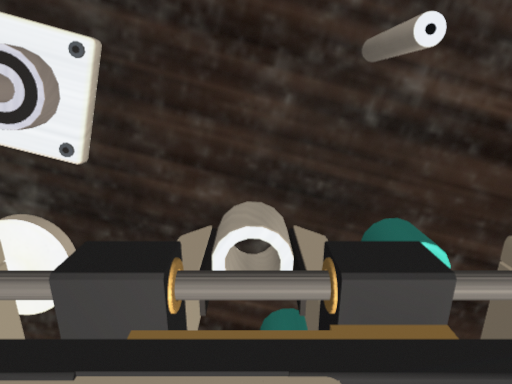

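Wrist view: the spacer is held between the pads at (252,255). Lifting.

Call:
step_arm --targets '[[[0, 0, -25], [0, 0, 0], -0.3], [[0, 0, -50], [0, 0, 0], -0.3], [[0, 0, -80], [0, 0, 0], -0.3], [[0, 0, -110], [0, 0, 0], -0.3], [[0, 0, -120], [0, 0, 0], -0.3]]'

```text
time: 3.72
tcp_pos: [0.4849, -0.18, 0.2219]
orientation: [0.992, 0.127, 0.002, 0.001]
ft_force: [0.3, -0.7, -0.5]
width: 0.421
```

Call:
step_arm --targets '[[[0, 0, 0], [0, 0, 0], -0.3], [[0, 0, 0], [0, 0, 0], -0.3], [[0, 0, 0], [0, 0, 0], -0.3]]'

```text
time: 3.97
tcp_pos: [0.4819, -0.1797, 0.2167]
orientation: [0.992, 0.126, -0.001, -0.001]
ft_force: [-0.5, -0.6, -0.4]
width: 0.426
```

```bash
cat > look.py <<'E'
from h import *
import sys
n=sys.argv[1]
s=status.observe();d=snapshot('wrist');save('w'+n,d['color'])
P=pts(d,s);tc=np.array(s['tcp_pos'])
# held ring top: points near the tcp axis
m=(np.hypot(P[...,0]-tc[0],P[...,1]-tc[1])<.03)&(abs(P[...,2]-(tc[2]-.042))<.008)
if m.sum()>20: print('held',m.sum(),np.round(P[m].mean(0)-tc,4),cv2.minEnclosingCircle(P[m][:,:2].astype(np.float32)))
m=(P[...,2]>.06)&(P[...,2]<.105)&(np.hypot(P[...,0]-.53,P[...,1]+.039)<.02)
if m.sum()>20: print('shaft',m.sum(),cv2.minEnclosingCircle(P[m][:,:2].astype(np.float32)))
d=snapshot('scene');save('s'+n,d['color'])
plan([.5295,-.039,tc[2]])
E
python3 look.py 4
```

```text
held 2749 [ 0.0095  0.0024 -0.044 ] ((0.4913133382797241, -0.17735837399959564), 0.02846355549991131)
shaft 748 ((0.5309418439865112, -0.04280273616313934), 0.006923966575413942)
t 4.0667 pos [ 0.4819 -0.1795  0.2165] F [-0.5  0.2 -0.8] w 38.9 yaw -75.5
q [ 0.85  0.4  -0.66  1.95  0.31  0.9  -1.29]
shift [  81.3 -124.    -0.2] turn [-0.002  0.002  0.   ]
```

```bash
cd pics; python3 -c "
import cv2,numpy as np
cv2.imwrite('b4.png',np.hstack([cv2.resize(cv2.imread('w4.png'),(400,300)),cv2.resize(cv2.imread('s4.png')[90:250,180:400],(400,300))]))"
```

```text
(no output)
```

View pics/b4.png

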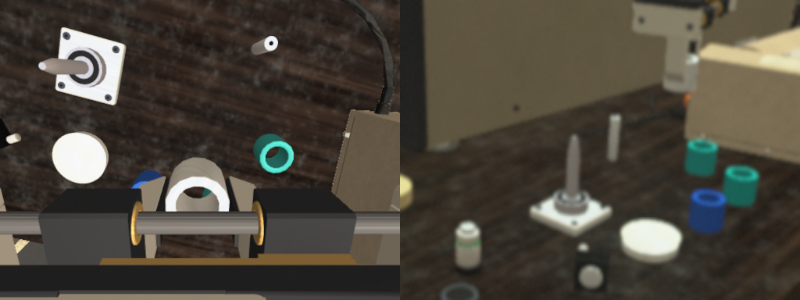

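Spacer is held and lifted clear (wrist view (195,195)). Moving over the shaft.

Call:
step_arm --targets '[[[20, -31, 0], [0, 0, 0], -0.3], [[40, -62, 0], [0, 0, 0], -0.3], [[60, -92, 0], [0, 0, 0], -0.3], [[82, -123, 0], [0, 0, 0], -0.3], [[82, -123, 0], [0, 0, 0], -0.3]]'

```text
time: 4.48
tcp_pos: [0.5331, -0.0304, 0.2179]
orientation: [0.991, 0.132, 0.001, -0.003]
ft_force: [0.3, 1.8, 0.0]
width: 0.426
```

Call:
step_arm --targets '[[[0, 0, 0], [0, 0, 0], -0.3], [[0, 0, 0], [0, 0, 0], -0.3], [[0, 0, 0], [0, 0, 0], -0.3], [[0, 0, 0], [0, 0, 0], -0.3]]'

```text
time: 4.82
tcp_pos: [0.5309, -0.0419, 0.2176]
orientation: [0.992, 0.125, -0.001, 0.0]
ft_force: [1.0, -0.7, -1.5]
width: 0.424
```

```bash
python3 -c "
from h import *
plan([.530,-.040,.20])
d=snapshot('scene');save('s5',d['color'][90:250,180:400])
im=cv2.imread('pics/s5.png');cv2.imwrite('pics/s5.png',cv2.resize(im,None,fx=3,fy=3,interpolation=cv2.INTER_CUBIC))
d=snapshot('wrist');save('w5',d['color']);plan([.530,-.040,.20])
"
```

```text
t 4.8167 pos [ 0.5309 -0.0419  0.2176] F [ 1.  -0.7 -1.5] w 39.0 yaw -75.6
q [ 0.58  0.44 -0.69  1.91  0.35  0.92 -1.59]
shift [-0.4 -2.1 17.6] turn [ 0.     0.001 -0.   ]
t 4.9167 pos [ 0.5312 -0.0416  0.218 ] F [-0.2  0.  -0.2] w 38.9 yaw -75.6
q [ 0.58  0.44 -0.69  1.91  0.35  0.92 -1.59]
shift [-0.8 -1.9 18. ] turn [ 0.     0.001 -0.   ]
```

View pics/s5.png

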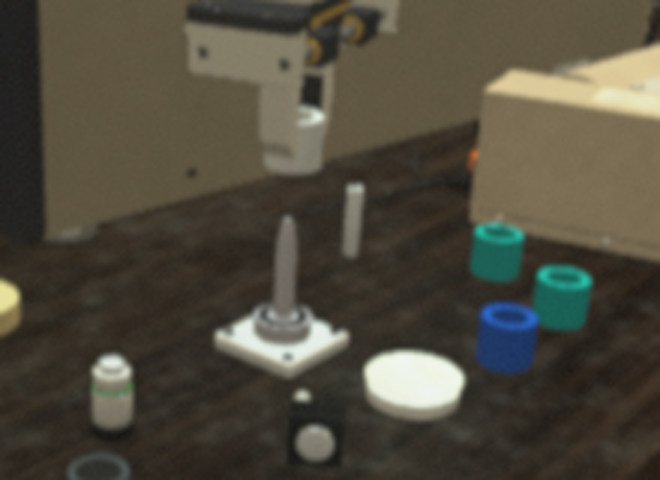

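View pics/w5.png

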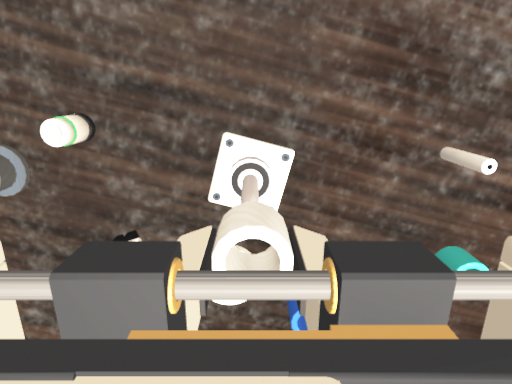

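Call:
step_arm --targets '[[[-1, -1.5, 15], [0, 0, 0], -0.3], [[-1, -1.5, 30], [0, 0, 0], -0.3], [[-1, -1.5, 30], [0, 0, 0], -0.3], [[-1, -1.5, 30], [0, 0, 0], -0.3], [[-1, -1.5, 30], [0, 0, 0], -0.3]]'

```text
time: 5.33
tcp_pos: [0.5305, -0.0393, 0.1888]
orientation: [0.992, 0.126, 0.0, 0.0]
ft_force: [0.4, 0.3, -0.4]
width: 0.422
```

```bash
python3 -c "
from h import *
plan([.530,-.040,.105])
d=snapshot('scene');save('s6',d['color'][90:250,180:400])
im=cv2.imread('pics/s6.png');cv2.imwrite('pics/s6.png',cv2.resize(im,None,fx=3,fy=3,interpolation=cv2.INTER_CUBIC))
d=snapshot('wrist');save('w6',d['color'])
"
```

```text
t 5.3333 pos [ 0.5305 -0.0393  0.1888] F [ 0.4  0.3 -0.4] w 38.8 yaw -75.5
q [ 0.56  0.48 -0.67  1.93  0.38  0.86 -1.62]
shift [-0.8  0.6 83.8] turn [ 0.    -0.001  0.   ]
```

View pics/s6.png

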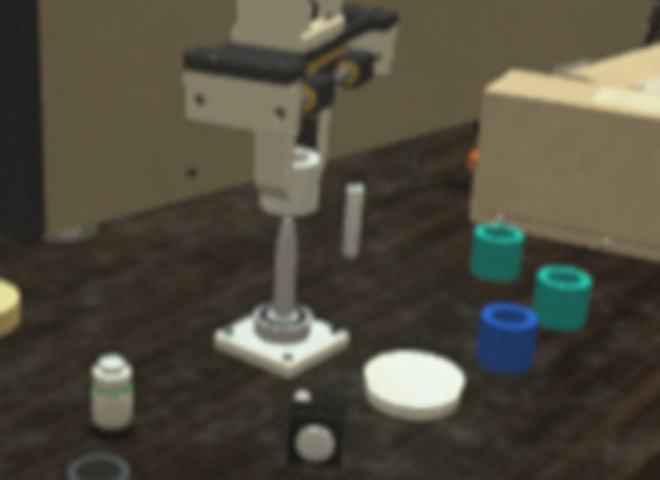

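View pics/w6.png

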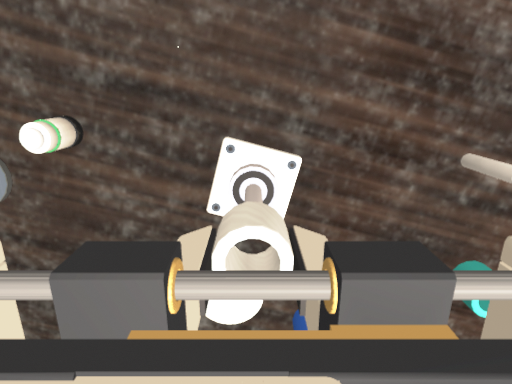

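The scene view shows the spacer (bottom centre ~(290,208)) right above the nose (287,215). Descending slowly.

Call:
step_arm --targets '[[[-0.5, 0, 10], [0, 0, 0], -0.3], [[-0.5, 0, 18], [0, 0, 0], -0.3], [[-0.5, 0, 26], [0, 0, 0], -0.3], [[-0.5, 0, 34], [0, 0, 0], -0.3], [[-0.5, 0, 40], [0, 0, 0], -0.3]]'

```text
time: 5.85
tcp_pos: [0.5292, -0.039, 0.1468]
orientation: [0.992, 0.127, -0.001, -0.0]
ft_force: [0.2, 0.1, 0.3]
width: 0.424
```

Call:
step_arm --targets '[[[0, 0, 8], [0, 0, 0], -0.3], [[0, 0, 16], [0, 0, 0], -0.3], [[0, 0, 24], [0, 0, 0], -0.3], [[0, 0, 30], [0, 0, 0], -0.3], [[0, 0, 30], [0, 0, 0], -0.3]]'

```text
time: 6.27
tcp_pos: [0.5288, -0.039, 0.1167]
orientation: [0.992, 0.127, -0.001, -0.0]
ft_force: [-0.2, 1.2, -1.0]
width: 0.427
```

```bash
python3 -c "
from h import *
plan([.530,-.040,.105])
d=snapshot('scene');save('s7',d['color'][90:250,180:400])
im=cv2.imread('pics/s7.png');cv2.imwrite('pics/s7.png',cv2.resize(im,None,fx=3,fy=3,interpolation=cv2.INTER_CUBIC))
"
```

```text
t 6.2667 pos [ 0.5288 -0.039   0.1167] F [-0.2  1.2 -1. ] w 39.2 yaw -75.5
q [ 0.5   0.58 -0.6   1.97  0.48  0.73 -1.7 ]
shift [ 0.9  1.3 11.7] turn [-0.001  0.002  0.   ]
```

View pics/s7.png

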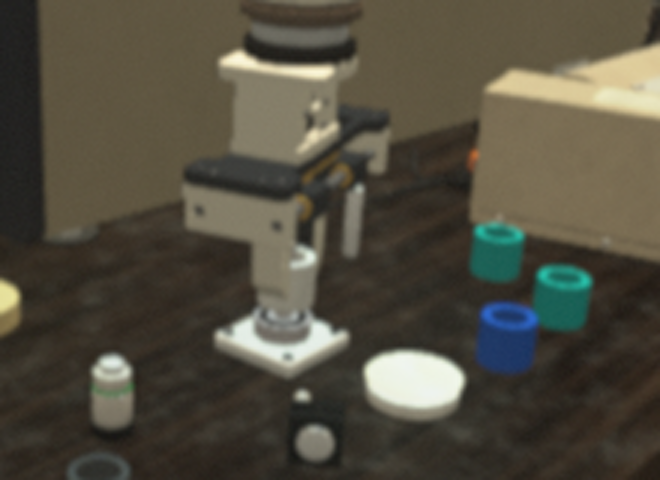

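Call:
step_arm --targets '[[[0, 0, 4], [0, 0, 0], -0.3], [[0, 0, 8], [0, 0, 0], -0.3], [[0, 0, 10], [0, 0, 0], -0.3], [[0, 0, 10.5], [0, 0, 0], -0.3], [[0, 0, 10.5], [0, 0, 0], -0.3]]'

```text
time: 6.73
tcp_pos: [0.5297, -0.0391, 0.1076]
orientation: [0.992, 0.127, -0.0, 0.0]
ft_force: [-0.6, 0.3, -0.5]
width: 0.425
```

```bash
python3 -c "
from h import *
plan([.530,-.040,.105])
d=snapshot('scene');save('s8',d['color'][130:250,220:350])
im=cv2.imread('pics/s8.png');cv2.imwrite('pics/s8.png',cv2.resize(im,None,fx=5,fy=5,interpolation=cv2.INTER_CUBIC)[:,:650])
"
```

```text
t 6.7333 pos [ 0.5297 -0.0391  0.1076] F [-0.6  0.3 -0.5] w 39.1 yaw -75.5
q [ 0.49  0.6  -0.58  1.97  0.49  0.72 -1.71]
shift [0.1 1.  2.6] turn [ 0.  0. -0.]
```

View pics/s8.png

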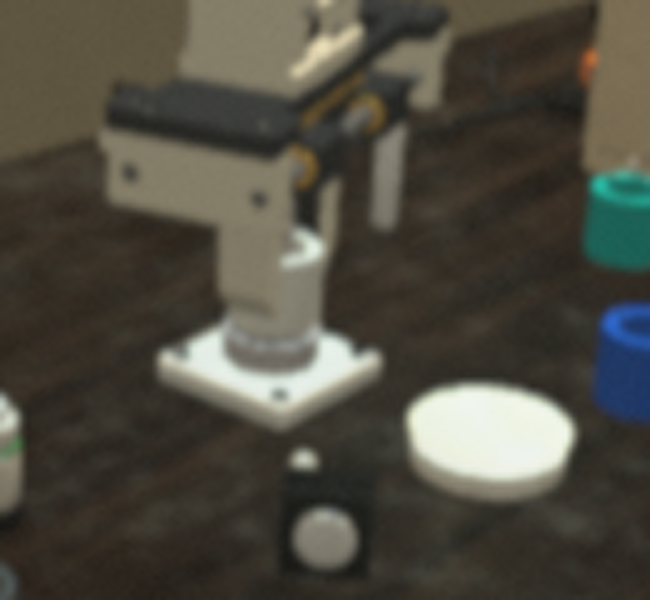

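No contact yet. Continue down in small steps.

Call:
step_arm --targets '[[[0, 0, 1], [0, 0, 0], -0.3], [[0, 0, 2], [0, 0, 0], -0.3], [[0, 0, 2], [0, 0, 0], -0.3], [[0, 0, 2], [0, 0, 0], -0.3]]'

```text
time: 7.12
tcp_pos: [0.5297, -0.0391, 0.1057]
orientation: [0.992, 0.127, -0.0, 0.0]
ft_force: [-0.8, -0.5, -1.0]
width: 0.424
```

Call:
step_arm --targets '[[[0, 0, 0.5], [0, 0, 0], -0.3], [[0, 0, 1], [0, 0, 0], -0.3], [[0, 0, 1], [0, 0, 0], -0.3], [[0, 0, 1], [0, 0, 0], -0.3]]'

```text
time: 7.45
tcp_pos: [0.5298, -0.039, 0.1047]
orientation: [0.992, 0.127, 0.0, 0.0]
ft_force: [0.4, -0.6, -0.9]
width: 0.421
```

Call:
step_arm --targets '[[[0, 0, 0.5], [0, 0, 0], -0.3], [[0, 0, 1], [0, 0, 0], -0.3], [[0, 0, 1], [0, 0, 0], -0.3], [[0, 0, 1], [0, 0, 0], -0.3]]'

```text
time: 7.78
tcp_pos: [0.5298, -0.039, 0.1047]
orientation: [0.992, 0.127, 0.0, 0.0]
ft_force: [-4.0, 0.1, 9.8]
width: 0.423
```

```bash
python3 -c "
from h import *
plan([.530,-.040,.105])
d=snapshot('scene');save('s9',d['color'][130:250,220:350])
im=cv2.imread('pics/s9.png');cv2.imwrite('pics/s9.png',cv2.resize(im,None,fx=5,fy=5,interpolation=cv2.INTER_CUBIC)[:,:650])
"
```

```text
t 7.7833 pos [ 0.5298 -0.039   0.1047] F [-4.   0.1  9.8] w 38.9 yaw -75.5
q [ 0.49  0.6  -0.58  1.97  0.5   0.71 -1.72]
shift [-0.1  1.  -0.3] turn [ 0.001  0.    -0.   ]
```

View pics/s9.png

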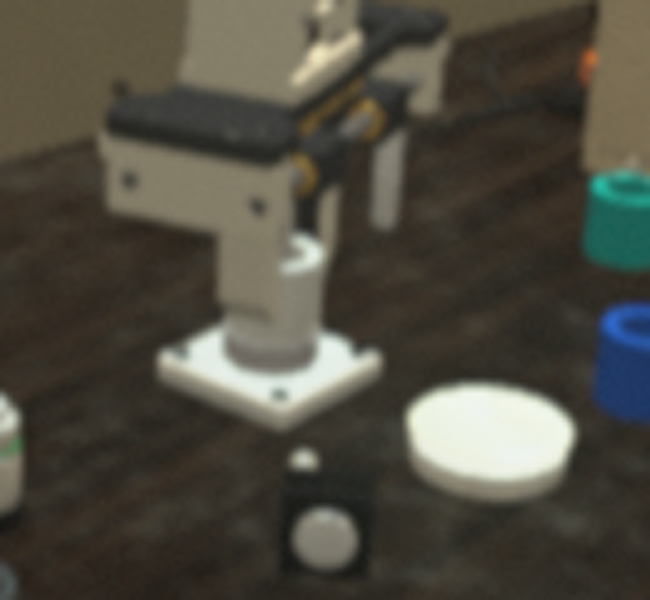

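Contact at the expected height (9.8 N), with the spacer on the bearing. Releasing and rising.

Call:
step_arm --targets '[[[0, 0, -0.5], [0, 0, 0], 0.3], [[0, 0, -0.5], [0, 0, 0], 0.3], [[0, 0, -0.5], [0, 0, 0], 0.3], [[0, 0, -0.5], [0, 0, 0], 0.3], [[0, 0, -0.5], [0, 0, 0], 0.3]]'

```text
time: 8.25
tcp_pos: [0.5297, -0.039, 0.104]
orientation: [0.992, 0.127, -0.0, -0.0]
ft_force: [-0.1, 0.4, 0.2]
width: 0.643
```

Call:
step_arm --targets '[[[0, 0, -20], [0, 0, 0], 0.3], [[0, 0, -50], [0, 0, 0], 0.3], [[0, 0, -80], [0, 0, 0], 0.3], [[0, 0, -110], [0, 0, 0], 0.3], [[0, 0, -130], [0, 0, 0], 0.3]]'

```text
time: 8.67
tcp_pos: [0.5305, -0.0387, 0.2368]
orientation: [0.992, 0.127, 0.001, 0.0]
ft_force: [-0.2, -0.4, -0.6]
width: 0.645
```

```bash
python3 -c "
from h import *
plan([.474,.198,.23])
d=snapshot('scene');save('s10',d['color'][130:250,220:350])
im=cv2.imread('pics/s10.png');cv2.imwrite('pics/s10.png',cv2.resize(im,None,fx=5,fy=5,interpolation=cv2.INTER_CUBIC)[:,:650])
P=pts(d);m=(np.hypot(P[...,0]-.529,P[...,1]+.039)<.04)&(P[...,2]>.05)&(P[...,2]<.068);p=P[m];print(m.sum(),cv2.minEnclosingCircle(p[:,:2].astype(np.float32)),np.percentile(p[:,2],[5,50,95]))
"
```

```text
t 8.6667 pos [ 0.5305 -0.0387  0.2368] F [-0.2 -0.4 -0.6] w 59.3 yaw -75.4
q [ 0.6   0.41 -0.71  1.9   0.32  0.95 -1.58]
shift [   4.8 -243.3    6.6] turn [ 0.001 -0.002  0.   ]
183 ((0.5276543498039246, -0.03739314153790474), 0.020516714081168175) [0.05186207 0.05969786 0.06424791]
```

View pics/s10.png

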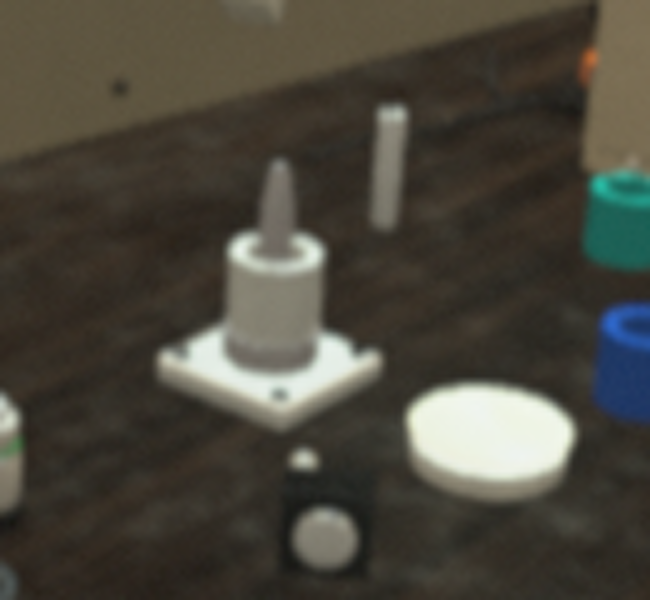

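Spacer stands flat on the bearing, centred round the shaft (top at ~(277,252), 62 mm high). On to the collar.

Call:
step_arm --targets '[[[1, -41, 0], [0, 0, 0], 0.3], [[2, -82, 0], [0, 0, 0], 0.3], [[3, -123, 0], [0, 0, 0], 0.3], [[4, -164, 0], [0, 0, 0], 0.3], [[5, -204, 0], [0, 0, 0], 0.3]]'

```text
time: 9.13
tcp_pos: [0.4826, 0.1613, 0.2342]
orientation: [0.992, 0.126, 0.0, 0.0]
ft_force: [1.1, 0.4, -0.4]
width: 0.65
```

Call:
step_arm --targets '[[[0, -38, 0], [0, 0, 0], 0.3], [[0, -38, 0], [0, 0, 0], 0.3], [[0, -38, 0], [0, 0, 0], 0.3], [[0, -38, 0], [0, 0, 0], 0.3], [[0, -38, 0], [0, 0, 0], 0.3]]'

```text
time: 9.55
tcp_pos: [0.4742, 0.1948, 0.2338]
orientation: [0.992, 0.125, -0.0, 0.001]
ft_force: [0.6, -0.7, 0.2]
width: 0.649
```

```bash
python3 -c "
from h import *
s=status.observe();d=snapshot('wrist');save('w11',d['color'])
P=pts(d,s);
for lo,hi in((.024,.036),(.004,.012)):
  m=(P[...,2]>lo)&(P[...,2]<hi)&(np.hypot(P[...,0]-.474,P[...,1]-.198)<.035)
  print(m.sum(),cv2.minEnclosingCircle(P[m][:,:2].astype(np.float32)))
plan([.4745,.1975,.15])
"
```

```text
548 ((0.47498899698257446, 0.19647586345672607), 0.018008854240179062)
852 ((0.4751381576061249, 0.1965671181678772), 0.02602827548980713)
t 9.6 pos [0.4744 0.1947 0.2339] F [ 0.2  0.2 -0. ] w 60.0 yaw -75.6
q [ 0.2   0.4  -0.78  1.94  0.34  0.94 -2.07]
shift [ 0.9 -2.8 83.9] turn [ 0.001  0.001 -0.   ]
```

View pics/w11.png

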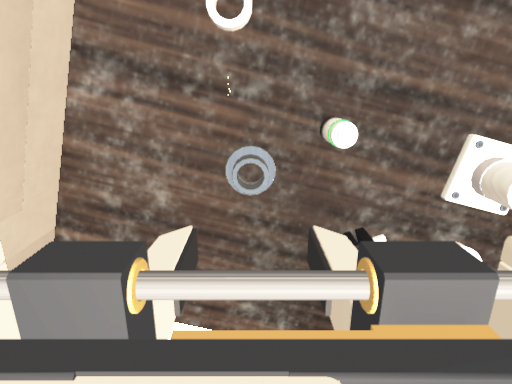

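Wrist view: collar at (250,170), hub 18 mm and flange 26 mm radius as specified. Descending on the hub.

Call:
step_arm --targets '[[[1, -2, 35], [0, 0, 0], 0.3], [[1, -2, 70], [0, 0, 0], 0.3], [[1, -2, 100], [0, 0, 0], 0.3], [[1, -2, 120], [0, 0, 0], 0.3], [[1, -2, 120], [0, 0, 0], 0.3]]'

```text
time: 10.02
tcp_pos: [0.4722, 0.1955, 0.1102]
orientation: [0.992, 0.125, -0.004, 0.001]
ft_force: [-0.3, -0.6, -0.1]
width: 0.648
```

Call:
step_arm --targets '[[[0, 0, 0], [0, 0, 0], 0.3], [[0, 0, 0], [0, 0, 0], 0.3], [[0, 0, 0], [0, 0, 0], 0.3]]'

```text
time: 10.27
tcp_pos: [0.4757, 0.1988, 0.1159]
orientation: [0.992, 0.126, 0.001, -0.0]
ft_force: [0.5, -0.5, 0.4]
width: 0.649
```

```bash
python3 -c "
from h import *
plan([.4745,.197,.0765])
"
```

```text
t 10.2667 pos [0.4757 0.1988 0.1159] F [ 0.5 -0.5  0.4] w 59.7 yaw -75.5
q [ 0.08  0.58 -0.65  2.01  0.53  0.72 -2.22]
shift [-1.7  1.5 39.4] turn [-0.    -0.003 -0.   ]
```

Call:
step_arm --targets '[[[-1.5, 1.5, 15], [0, 0, 0], 0.3], [[-1.5, 1.5, 27], [0, 0, 0], 0.3], [[-1.5, 1.5, 34], [0, 0, 0], 0.3], [[-1.5, 1.5, 34], [0, 0, 0], 0.3], [[-1.5, 1.5, 34], [0, 0, 0], 0.3]]'

```text
time: 10.68
tcp_pos: [0.4731, 0.1969, 0.0802]
orientation: [0.992, 0.127, -0.0, 0.0]
ft_force: [0.1, -0.2, 0.4]
width: 0.646
```

```bash
python3 -c "
from h import *
plan([.4745,.197,.0765])
"
```

```text
t 10.6833 pos [0.4731 0.1969 0.0802] F [ 0.1 -0.2  0.4] w 59.4 yaw -75.4
q [ 0.04  0.63 -0.6   2.02  0.58  0.66 -2.26]
shift [1.4 0.3 3.7] turn [ 0.  0. -0.]
```

Call:
step_arm --targets '[[[1, 0, 2], [0, 0, 0], 0.3], [[1, 0, 3.5], [0, 0, 0], 0.3], [[1, 0, 3.5], [0, 0, 0], 0.3], [[1, 0, 3.5], [0, 0, 0], 0.3]]'

```text
time: 11.02
tcp_pos: [0.4743, 0.1972, 0.0769]
orientation: [0.992, 0.127, 0.0, -0.0]
ft_force: [0.1, -0.2, 0.1]
width: 0.653
```

Call:
step_arm --grip_force 25 --targets '[[[0, 0, 0], [0, 0, 0], -0.4], [[0, 0, 0], [0, 0, 0], -0.4], [[0, 0, 0], [0, 0, 0], -0.4], [[0, 0, 0], [0, 0, 0], -0.4], [[0, 0, 0], [0, 0, 0], -0.4]]'

```text
time: 11.43
tcp_pos: [0.4742, 0.1971, 0.0768]
orientation: [0.992, 0.127, 0.0, 0.0]
ft_force: [0.4, 0.1, 0.1]
width: 0.354
```

Call:
step_arm --targets '[[[0, 0, 0], [0, 0, 0], -0.4], [[0, 0, -10], [0, 0, 0], -0.4], [[0, 0, -25], [0, 0, 0], -0.4], [[0, 0, -40], [0, 0, 0], -0.4], [[0, 0, -40], [0, 0, 0], -0.4]]'

```text
time: 11.85
tcp_pos: [0.4756, 0.198, 0.1195]
orientation: [0.992, 0.127, 0.002, -0.0]
ft_force: [0.6, 0.3, -1.0]
width: 0.355
```

```bash
cat > v.py <<'E'
from h import *
import sys
n=sys.argv[1];x0,y0=int(sys.argv[2]),int(sys.argv[3])
plan([float(a) for a in sys.argv[4:7]])
a=snapshot('wrist')['color'];b=snapshot('scene')['color'][y0:y0+150,x0:x0+200]
save(n,np.hstack([cv2.resize(a,(400,300)),cv2.resize(b,(400,300),interpolation=cv2.INTER_CUBIC)]))
E
python3 v.py v12 120 130 .4745 .197 .245
```

```text
t 11.85 pos [0.4756 0.198  0.1195] F [ 0.6  0.3 -1. ] w 32.7 yaw -75.4
q [ 0.08  0.57 -0.66  2.01  0.52  0.73 -2.21]
shift [  -0.8    0.7 -125.5] turn [-0.    -0.004 -0.   ]
```

View pics/v12.png

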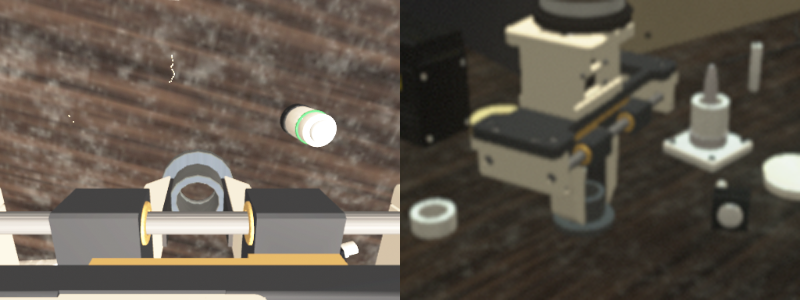

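Collar is between the pads (wrist (197,200)) and seems lifted. The width reads 32.7 mm against a 36 mm hub, so I'll check again after lifting further.

Call:
step_arm --targets '[[[0, 0, -30], [0, 0, 0], -0.4], [[0, 0, -60], [0, 0, 0], -0.4], [[0, 0, -90], [0, 0, 0], -0.4], [[0, 0, -110], [0, 0, 0], -0.4], [[0, 0, -110], [0, 0, 0], -0.4]]'

```text
time: 12.37
tcp_pos: [0.476, 0.1982, 0.2301]
orientation: [0.992, 0.127, 0.003, -0.0]
ft_force: [-0.3, 0.4, -1.2]
width: 0.357
```

Call:
step_arm --targets '[[[0, 0, 0], [0, 0, 0], -0.4], [[0, 0, 0], [0, 0, 0], -0.4], [[0, 0, 0], [0, 0, 0], -0.4]]'

```text
time: 12.62
tcp_pos: [0.4732, 0.1964, 0.225]
orientation: [0.992, 0.127, -0.002, 0.0]
ft_force: [-0.1, 0.4, -1.9]
width: 0.353
```

```bash
python3 v.py v13 120 70 .5295 -.039 .225
python3 - <<'E'
from h import *
s=status.observe();tc=np.array(s['tcp_pos']);d=snapshot('scene');P=pts(d)
for lo,hi in ((-.086,-.064),(-.09,-.04)):
  m=(np.hypot(P[...,0]-tc[0],P[...,1]-tc[1])<.035)&(P[...,2]-tc[2]>lo)&(P[...,2]-tc[2]<hi)
  p=P[m]-tc;print(m.sum(),p.min(0).round(4),p.max(0).round(4))
E
```

```text
t 12.6167 pos [0.4732 0.1964 0.225 ] F [-0.1  0.4 -1.9] w 32.4 yaw -75.5
q [ 0.19  0.41 -0.78  1.95  0.36  0.93 -2.08]
shift [-4.60e+00  2.42e+02  1.00e-01] turn [ 0.     0.003 -0.   ]
303 [-0.027  -0.0253 -0.0779] [ 0.0207  0.0267 -0.064 ]
795 [-0.027  -0.0347 -0.0779] [ 0.0207  0.0346 -0.04  ]
```

View pics/v13.png

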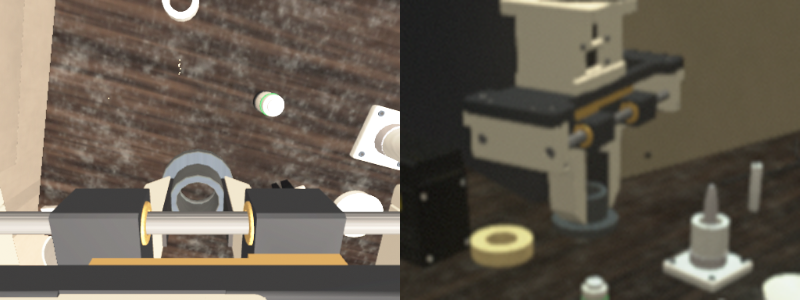

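Collar lifted level in the grip. Carry it to the spindle.

Call:
step_arm --targets '[[[-1, 40, 0], [0, 0, 0], -0.4], [[-2, 80, 0], [0, 0, 0], -0.4], [[-3, 120, 0], [0, 0, 0], -0.4], [[-4, 160, 0], [0, 0, 0], -0.4], [[-5, 200, 0], [0, 0, 0], -0.4]]'

```text
time: 13.18
tcp_pos: [0.5194, 0.0005, 0.2262]
orientation: [0.992, 0.127, -0.0, -0.0]
ft_force: [0.5, 0.1, -0.2]
width: 0.352
```

Call:
step_arm --targets '[[[0, 30, 0], [0, 0, 0], -0.4], [[0, 41, 0], [0, 0, 0], -0.4], [[0, 41, 0], [0, 0, 0], -0.4], [[0, 41, 0], [0, 0, 0], -0.4], [[0, 41, 0], [0, 0, 0], -0.4]]'

```text
time: 13.6
tcp_pos: [0.5294, -0.0352, 0.2265]
orientation: [0.992, 0.128, -0.0, -0.001]
ft_force: [0.1, 0.9, -1.0]
width: 0.355
```

```bash
python3 v.py v14 180 90 .5295 -.039 .195
```

```text
t 13.6 pos [ 0.5294 -0.0352  0.2265] F [ 0.1  0.9 -1. ] w 32.7 yaw -75.3
q [ 0.6   0.43 -0.71  1.9   0.34  0.94 -1.6 ]
shift [-0.8  3.7 31.5] turn [-0.002  0.     0.   ]
```

View pics/v14.png

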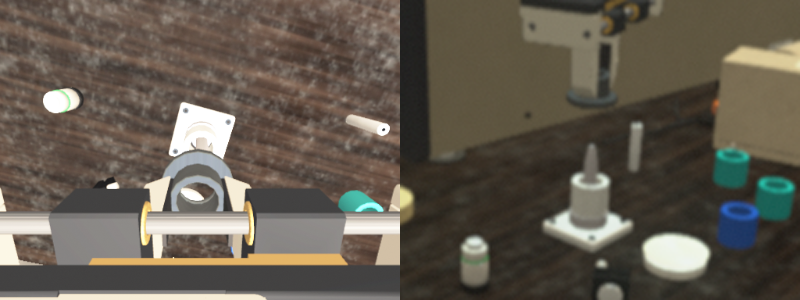

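Call:
step_arm --targets '[[[-0.5, 3.5, 15], [0, 0, 0], -0.4], [[-0.5, 3.5, 28], [0, 0, 0], -0.4], [[-0.5, 3.5, 34], [0, 0, 0], -0.4], [[-0.5, 3.5, 34], [0, 0, 0], -0.4], [[-0.5, 3.5, 34], [0, 0, 0], -0.4]]'

```text
time: 14.12
tcp_pos: [0.5298, -0.0401, 0.1923]
orientation: [0.992, 0.127, -0.001, -0.0]
ft_force: [0.7, 0.4, -1.7]
width: 0.353
```

```bash
python3 v.py v15 180 90 .5298 -.039 .138
```

```text
t 14.1167 pos [ 0.5298 -0.0401  0.1923] F [ 0.7  0.4 -1.7] w 32.5 yaw -75.4
q [ 0.58  0.47 -0.68  1.93  0.39  0.87 -1.62]
shift [ 0.3 -1.1 54.3] turn [-0.001  0.001  0.   ]
```

View pics/v15.png

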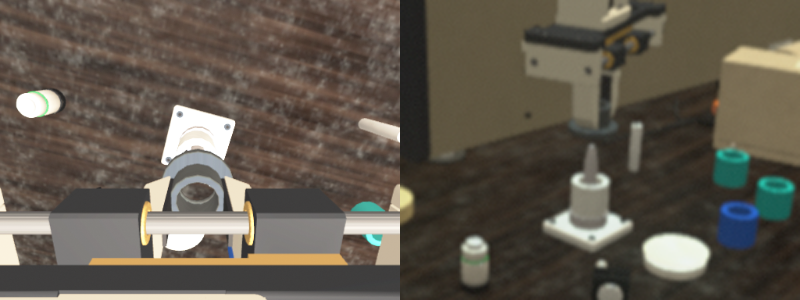

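Flange (593,127) lies above the nose (591,147). Descending 40 mm, then small steps.

Call:
step_arm --targets '[[[0, -1, 10], [0, 0, 0], -0.4], [[0, -1, 18], [0, 0, 0], -0.4], [[0, -1, 26], [0, 0, 0], -0.4], [[0, -1, 34], [0, 0, 0], -0.4], [[0, -1, 42], [0, 0, 0], -0.4]]'

```text
time: 14.63
tcp_pos: [0.5297, -0.0401, 0.1496]
orientation: [0.992, 0.127, -0.0, -0.0]
ft_force: [-0.8, 0.8, -0.5]
width: 0.355
```

Call:
step_arm --targets '[[[0, 0, 3], [0, 0, 0], -0.4], [[0, 0, 6], [0, 0, 0], -0.4], [[0, 0, 8], [0, 0, 0], -0.4], [[0, 0, 8], [0, 0, 0], -0.4], [[0, 0, 8], [0, 0, 0], -0.4]]'

```text
time: 15.05
tcp_pos: [0.5302, -0.04, 0.1429]
orientation: [0.992, 0.127, 0.0, 0.0]
ft_force: [0.2, -0.4, -1.0]
width: 0.352
```

```bash
python3 v.py v16 200 110 .5298 -.039 .138
```

```text
t 15.05 pos [ 0.5302 -0.04    0.1429] F [ 0.2 -0.4 -1. ] w 32.4 yaw -75.5
q [ 0.53  0.55 -0.64  1.96  0.45  0.78 -1.68]
shift [-0.1 -1.   4.9] turn [ 0. -0.  0.]
```

View pics/v16.png

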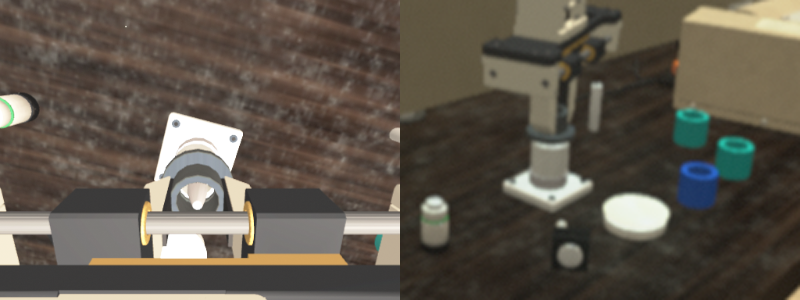

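The nose shows inside the collar's hole (wrist (197,192)), and there is no contact yet. Bottom should meet the spacer at TCP ≈ 0.138.

Call:
step_arm --targets '[[[0, -0.5, 1], [0, 0, 0], -0.4], [[0, -0.5, 2], [0, 0, 0], -0.4], [[0, -0.5, 3], [0, 0, 0], -0.4], [[0, -0.5, 3.5], [0, 0, 0], -0.4], [[0, -0.5, 3.5], [0, 0, 0], -0.4]]'

```text
time: 15.57
tcp_pos: [0.5298, -0.0395, 0.1391]
orientation: [0.992, 0.127, -0.0, -0.0]
ft_force: [0.3, 0.8, -1.9]
width: 0.355
```

Call:
step_arm --targets '[[[0, 0, 0.5], [0, 0, 0], -0.4], [[0, 0, 1], [0, 0, 0], -0.4], [[0, 0, 1], [0, 0, 0], -0.4]]'

```text
time: 15.82
tcp_pos: [0.53, -0.0395, 0.1388]
orientation: [0.992, 0.127, 0.0, 0.0]
ft_force: [-1.5, -0.4, 5.2]
width: 0.354
```

```bash
python3 v.py v17 220 110 .5298 -.039 .138
```

```text
t 15.8167 pos [ 0.53   -0.0395  0.1388] F [-1.5 -0.4  5.2] w 32.5 yaw -75.5
q [ 0.53  0.55 -0.63  1.96  0.46  0.78 -1.69]
shift [-0.1 -0.5  0.8] turn [ 0. -0.  0.]
```

View pics/v17.png

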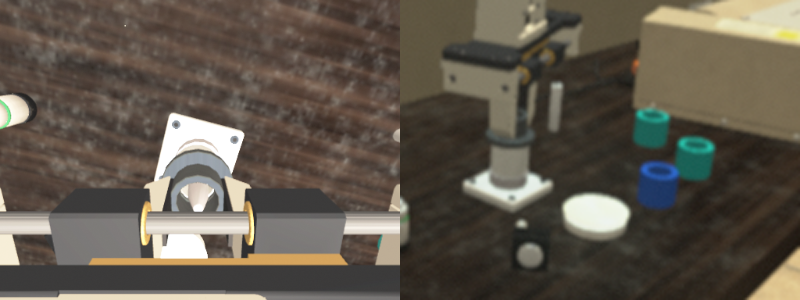

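Flange sits on the spacer. Releasing, then straight up.

Call:
step_arm --targets '[[[0, 0, 0], [0, 0, 0], 0.3], [[0, 0, 0], [0, 0, 0], 0.3], [[0, 0, 0], [0, 0, 0], 0.3], [[0, 0, 0], [0, 0, 0], 0.3], [[0, 0, 0], [0, 0, 0], 0.3]]'

```text
time: 16.33
tcp_pos: [0.5298, -0.0395, 0.1381]
orientation: [0.992, 0.127, -0.0, -0.0]
ft_force: [-0.2, 0.2, -0.2]
width: 0.638
```

Call:
step_arm --targets '[[[0, 0, -20], [0, 0, 0], 0.3], [[0, 0, -50], [0, 0, 0], 0.3], [[0, 0, -80], [0, 0, 0], 0.3], [[0, 0, -110], [0, 0, 0], 0.3], [[0, 0, -130], [0, 0, 0], 0.3]]'

```text
time: 16.75
tcp_pos: [0.5307, -0.0392, 0.2709]
orientation: [0.992, 0.127, 0.001, 0.0]
ft_force: [-0.1, -0.2, -0.9]
width: 0.647
```

Call:
step_arm --targets '[[[0, 0, 0], [0, 0, 0], 0.3], [[0, 0, 0], [0, 0, 0], 0.3], [[0, 0, 0], [0, 0, 0], 0.3]]'

```text
time: 17.0
tcp_pos: [0.5293, -0.0398, 0.2675]
orientation: [0.992, 0.126, -0.001, 0.0]
ft_force: [0.2, -0.3, -0.1]
width: 0.651
```

```bash
python3 v.py v18 200 110 .5298 -.039 .138
python3 - <<'E'
from h import *
s=status.observe()
for n in('scene','wrist'):
  d=snapshot(n);P=pts(d,s)
  for lo,hi in((.064,.074),(.086,.096),(.096,.104)):
    m=(np.hypot(P[...,0]-.53,P[...,1]+.039)<.04)&(P[...,2]>lo)&(P[...,2]<hi)
    if m.sum()>5:print(n,lo,m.sum(),cv2.minEnclosingCircle(P[m][:,:2].astype(np.float32)),np.percentile(P[m][:,2],[5,95]))
E
```

```text
t 17.0 pos [ 0.5293 -0.0398  0.2675] F [ 0.2 -0.3 -0.1] w 59.9 yaw -75.5
q [ 0.63  0.37 -0.74  1.87  0.29  1.01 -1.55]
shift [  0.8  -0.6 129.5] turn [-0.     0.001  0.   ]
scene 0.064 157 ((0.5273286700248718, -0.03686020150780678), 0.025692664086818695) [0.06466074 0.07285347]
scene 0.086 111 ((0.5279800891876221, -0.03719194978475571), 0.01855834573507309) [0.0866513  0.09451062]
scene 0.096 7 ((0.5299932956695557, -0.038506507873535156), 0.003959712106734514) [0.09659294 0.1000045 ]
wrist 0.064 1067 ((0.5308731198310852, -0.04014601558446884), 0.0260632261633873) [0.06601748 0.07144539]
wrist 0.086 737 ((0.5308144092559814, -0.03984714671969414), 0.018054401502013206) [0.08740614 0.09193889]
wrist 0.096 48 ((0.5305377244949341, -0.04061931371688843), 0.0032341238111257553) [0.09654289 0.09921006]
```

View pics/v18.png

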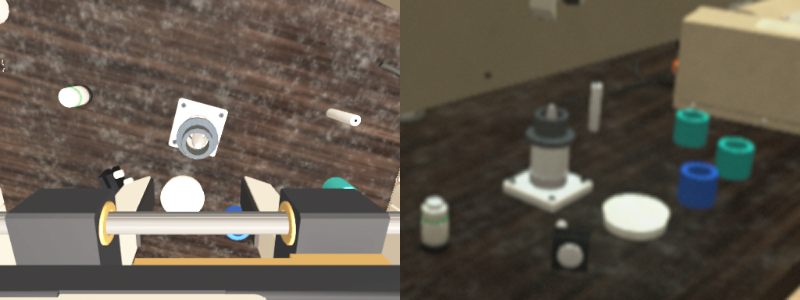

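The stack is right: flange top is at about 70 mm, hub top at 92, and the nose is concentric. I'll check quickly that nothing else moved, then hand in.

Run:
```python
from h import *
a=np.load('scene0.npz')['color'].astype(int);d=snapshot('scene');b=d['color'].astype(int)
df=cv2.GaussianBlur(abs(a-b).max(2).astype(np.float32),(5,5),0)>35
n,l,st,c=cv2.connectedComponentsWithStats(df.astype(np.uint8))
for s,cc in zip(st[1:],c[1:]):
    if s[4]>15: print(s,cc.round())
ticket.job_done()
```

```text
[ 255   19   49   43 1443] [279.  39.]
[243  55  72  17 365] [278.  65.]
[305  63   9   6  27] [310.  65.]
[286  68  13  17  96] [290.  76.]
[304  68   6  10  42] [306.  72.]
[244  72  38  42 718] [266.  87.]
[282  91   8  21 153] [285. 101.]
[272 170   7  14  75] [275. 176.]
[264 174   5   6  16] [266. 177.]
[318 174  21  22 385] [328. 184.]
[281 176   5   5  16] [283. 178.]
[265 183   8  12  63] [268. 188.]
[277 183   8  10  69] [281. 188.]
[216 244   7   8  21] [220. 248.]
[199 254  29  12 114] [214. 261.]
the job is handed in; nothing more can be done
```

The spindle is rebuilt and the job is handed in, at about 17 s on the robot clock. I put the tall white spacer over the shaft onto the bearing first. I then lowered the collar over the shaft, flange down, onto the spacer. Each part was let go only after I felt contact at the expected height (9.8 N for the spacer, 5.2 N for the collar).

- **Final position:** the wrist camera put the flange's top face at about 70 mm and the top of the hub at about 92 mm, which are the heights it should have. Flange and hub were centred on the shaft's nose to within about 1 mm.
- **Everything else:** comparing the scene view before and after showed changes only at the robot, the spindle, and the two spots the parts were taken from. The short spacer, the decoys and the rest stayed put.
- **Disagreements:** the cameras differed by 2–3 mm, within what the fit allows. The gripper read about 32.5 mm on the 36 mm hub. I found no cause for that, but the collar stayed level and did not slip.

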